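# Set the sprung dust gate to half on its stop pin

## Robot

A 7-joint arm with a two-finger parallel gripper is mounted at the origin on the work surface. World frame = base frame: x ahead of the robot, y to its left, z up, the work surface at z = 0. Lengths are in mm, angles in rad, forces in N, time in s.
With the tool pointing down it reaches from about 400 to 875 mm from the base axis. Payload 4.4 kg.
Tool frame: the origin (TCP) lies at the very end of the fingers, on their centre line; the grasp point (between the pads) lies 19 mm behind it; y points along the fingers, z is the direction in which the jaws open and shut, and the axes are right-handed (so a half turn about y gives the same grasp; the last joint's range is limited). The gripper opens to 85 mm and grips with 20 to 120 N. Pads are 22 mm wide; open, the fingers measure 114 mm over their backs; the gripper's body (76 mm by 85 mm) begins 54 mm behind the grasp point. The pads swing forward as they close: fully open they stand 13 mm farther back than shut.
Start: joints at [-0.066, 0.628, 0.038, 1.517, -0.027, 0.996, -0.02], TCP at [650.014, 0.028, 206.013] pointing down, gripper open.
Joint ranges: [-3.06, 3.06], [-0.37, 2.12], [-1.25, 1.32], [0.18, 2.47], [-1.1, 4.24], [0.23, 1.98], [-2.94, 2.94]. Speed limits (rad/s): [2.57, 2.57, 3.14, 3.14, 3.14, 3.14, 3.14].

## Interface

Orientations are given as [roll, pitch, yaw] about the fixed x, y, z axes, in that order (R = Rz(yaw) Ry(pitch) Rx(roll)).
In Python, from cell import read_state, get_image, finish_job gives the robot as it stands. The module is installed in compiled form; this text tells all that it offers.
- The arm moves only by the tool servo_tool, never from a script. Its argument "increments" is a list of rows, each an object of numbers: "dx", "dy", "dz": the shift along the world's x, y, z in cm; "ax", "ay", "az": the turn, a rotation vector about the world's x, y, z in rad; "claw": the closure, from -1 (fully open) to 1 (shut). A call has 1 to 8 rows; each row is the pose to reach, as a shift and turn from the pose commanded when the call began; what a row does not reach only later rows make up. A row lasts 1/12 s, in which the tool goes at most 41.7 mm and 7.16 degrees, less where a joint would pass 70% of its speed; a pose out of reach is approached as far as the arm can. A call with a gripper value outside its range is refused whole. The fingers move at their own pace and stop on an object; the grip force is fixed at half the most. Time passes only in rows, so rows that repeat a pose let the fingers close. It gives the time, the measured TCP pose, the force and the opening at its end, in the units of the state.
- read_state(): the state, without advancing time (a new reading comes with each control period).
- get_image(name): name is "scene" or "side" or "wrist"; returns a dict with "color" (420x560x3 uint8, red, green, blue), "fov_y" (degrees; the focal length in pixels is half the picture's height over the tangent of half this angle, whatever the lens; pixels are square), "cx", "cy" (the principal point, pixels), "k1" (the pictures are not rectified: a ray, as slopes to the right and down, at radius r is drawn at 1 + k1 r^2 times it, then the intrinsics apply), "R" (3x3) and "t" (3): a world point X has camera coordinates R X + t. Camera axes: x right, y down, z forward; pixel columns grow to the right and rows downward; lengths in mm; the calibration is good to about 2 mm. A picture is of the moment at which its call begins. There is no depth.
- finish_job(): hands the job in, once; it reports no verdict.
The state is a dict: "clock": time; "qpos": joint angles; "qd": joint speeds; "tau": joint torques, N m; "eef_pos": TCP position; "tool_rot": TCP orientation; "force": force on the tool from outside, world axes, zero at the start; "torque": the same for the moment, N m; "width": finger opening in mm.
Only numpy, scipy, OpenCV 4.12 (cv2) and the standard library are available. Lean on these libraries where they do the work, as an engineer would, in place of code of your own. Each camera call takes 0.05 s, during which the arm holds its last target.

## Task

Set the dust port with the yellow handle to half: with the fingertips, push the front of the yellow handle all the way in to its end stop, then let it go so that the slide springs back and latches on its stop pin, half-way. Only push: do not pinch or pull the handle from behind, and leave the gate with the blue handle and the loose things on the bench where they are.

Things in the scene. Friction and masses are not known exactly. Their poses are not given: they have to be found in the camera images.
- yellow_slide (a joint): Travel (m) of the yellow-handled slide: 0 = fully out towards the robot, port open; 0.035 = latched half-way on the stop pin; 0.060 = hard end stop. A spring pushes it out: 4 N at 0, 9 N at 0.060, about 2 N more while its ramp lifts the pin (0.014 to 0.031). Let go before 0.036 it runs back to 0; let go beyond, it runs back to 0.035 and stays.
- yellow_face (a point): Centre of the front face (the side to push) of the yellow handle, an upright plate 92 mm wide, 66 mm high, 15 mm thick, yellow all over; its rear face, away from the robot, is not to be touched. It reaches from 34 to 100 mm above the bench; this point is at 67 mm. Moves with the slide. x is level, in the push direction, away from the robot; y along the width, z up. Free space before and above it.
- yellow_pin (a joint): Height (m) of the sprung brass stop pin of the yellow gate: 0 = down (rest, and when latched), up to 0.010 while the slide's ramp passes under it. It works by itself.
- yellow_pin_top (a point): Top of the red cap of the yellow gate's stop pin, 94 mm above the bench when down, up to 104 mm while the slide's ramp passes under it; 84 mm beyond the front face of the handle when the slide is fully out, 24 mm beyond it at the end stop. The pin stands in a bridge 72 mm wide and 86 mm high.
- yellow_gate: Fixed aluminium gate on a green dust-port stub, its origin on the bench under the port axis; x is the slide's push direction. Footprint 120 x 120 mm, plates 110 mm square up to 70 mm high with a green collar of 78 mm diameter up to 82 mm high; the slide's tongue and handle stick out 190 mm along -x.
- blue_slide (a joint): Travel (m) of the blue-handled gate slide, same make; must stay at 0.
- blue_gate: The other gate, the same but for its blue handle; origin and axes as for the yellow gate. The two stand side by side, either one left.
- glue: Loose white glue bottle with orange cap, 56 mm diameter, 140 mm tall; origin at the centre of its underside. Leave alone.
- wax: Loose low round wax tin, 68 mm diameter, 55 mm tall; origin at the centre of its underside. Leave alone.
- offcut: Loose dark wood offcut, 90 x 40 x 25 mm, lying between the gates; origin at the centre of its underside. Leave alone.

How it is judged:
By the outcome, as a careful person would: the job done as asked, in the order asked, and still so for the second after the job is handed in, with the robot touching nothing.
It also fails if it takes over 38 s, if anything falls off the work surface, if the arm or the gripper's body presses on something with over 40 N, if the wrist force passes 120 N, or if a joint passes its speed limit or range.

## Working session

There is one attempt and no reset: what is moved stays moved. The work goes in short steps, Python scripts to look and compute and a tool call to move; the robot and the scene stay as the last step left them, time stands still between calls to the robot, and variables do not carry over. Pictures are saved under pics/ and viewed, and the job is handed in when it is done.

Besides the shell and the picture viewer there is one more tool, called after "Request:" as name([rows], argument=value, ...), one row to a line, values as JSON. servo_tool: Moves the arm, as the interface text tells. Its arguments: {"type":"object","properties":{"increments":{"type":"array","items":{"type":"object","properties":{"dx":{"type":"number"},"dy":{"type":"number"},"dz":{"type":"number"},"ax":{"type":"number"},"ay":{"type":"number"},"az":{"type":"number"},"claw":{"type":"number"}}}}},"required":["increments"]}

```bash
mkdir -p pics; python3 - <<'E'
from cell import *
import cv2
s=read_state();print({k:s[k] for k in('clock','eef_pos','tool_rot','force','width')})
for n in('scene','side'):
    d=get_image(n);cv2.imwrite(f'pics/{n}0.png',d['color'][:,:,::-1]);print(n,d['fov_y'],d['cx'],d['cy'],d['k1'],d['R'],d['t'])
E
```

```text
{'clock': 0.0, 'eef_pos': array([6.49320196e+02, 1.76264137e-02, 2.05103113e+02]), 'tool_rot': array([-1.57268806e+00, -4.21007707e-05, -1.57076978e+00]), 'force': array([-0.15077895,  0.58237551,  1.51506128]), 'width': 85.20412426037718}
scene 46.259566491780824 278.35536635744285 202.88835382301303 -0.10648599665267401 [[ 0.7401129   0.67241883 -0.00926395]
 [ 0.45679519 -0.51279638 -0.72689616]
 [-0.49352919  0.5337535  -0.6866849 ]] [-446.74122173 -190.89675878 1666.92081627]
side 47.26678783688796 274.9381243349296 208.4909873657804 -0.05544391463696117 [[ 0.97482476 -0.22246876  0.01497803]
 [-0.14841616 -0.69753406 -0.70101275]
 [ 0.16640112  0.68114161 -0.71299143]] [-600.02759506  152.40689743 1172.69860643]
```

```bash
ls -la
```

```text
total 12
drwxr-xr-x  3 agent agent 4096 Dec  6 19:50 .
drwxr-xr-x 23 root  root  4096 Dec  6 19:50 ..
drwxr-xr-x  2 agent agent 4096 Dec  6 19:50 pics
```

View pics/scene0.png

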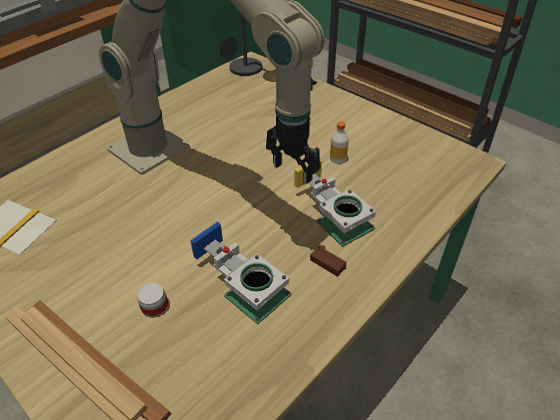

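View pics/side0.png

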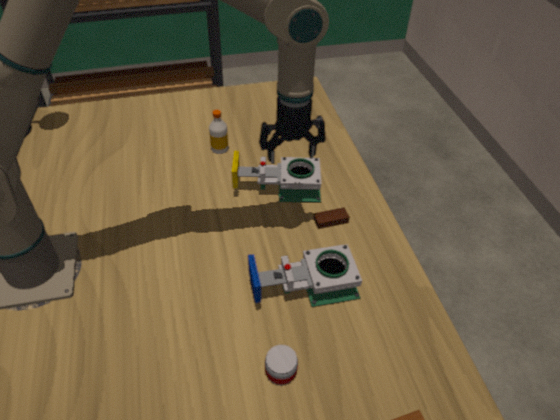

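The scene view shows the yellow gate near (345,210), partly hidden by the gripper, with its handle at (300,177). The blue gate is at (257,280). In the side view the yellow handle is at (236,170), its red cap at (263,164) and its collar at (300,168). The glue stands at (219,130), the offcut at (331,217) and the blue handle at (255,278).

```bash
cat > h.py <<'E'
import numpy as np,cv2
from cell import *
def K(d):
    f=d['color'].shape[0]/2/np.tan(np.radians(d['fov_y'])/2)
    return np.array([[f,0,d['cx']],[0,f,d['cy']],[0,0,1.]])
def ray(d,p):
    u=cv2.undistortPoints(np.array([[p]],float),K(d),np.array([d['k1'],0,0,0,0.]))[0,0]
    R,t=np.array(d['R']),np.array(d['t'])
    return -R.T@t, R.T@np.array([u[0],u[1],1])
def onz(d,p,z):
    c,v=ray(d,p); return c+v*(z-c[2])/v[2]
def tri(d1,p1,d2,p2):
    c1,v1=ray(d1,p1);c2,v2=ray(d2,p2)
    s=np.linalg.lstsq(np.c_[v1,-v2],c2-c1,rcond=None)[0]
    a,b=c1+v1*s[0],c2+v2*s[1]; return (a+b)/2,np.linalg.norm(a-b)
def proj(d,X):
    return cv2.projectPoints(np.array([X],float),cv2.Rodrigues(np.array(d['R']))[0],np.array(d['t']),K(d),np.array([d['k1'],0,0,0,0.]))[0][0,0]
def blobs(d,lo,hi,mn=8):
    h=cv2.cvtColor(d['color'],cv2.COLOR_RGB2HSV);m=cv2.inRange(h,lo,hi)
    n,l,st,c=cv2.connectedComponentsWithStats(m)
    return m,l,[(i,tuple(c[i].round(1)),st[i].tolist()) for i in range(1,n) if st[i][4]>=mn]
E
python3 - <<'E'
from h import *
for n in('scene','side'):
    d=get_image(n)
    print(n,'red',blobs(d,(0,180,100),(5,255,255))[2],blobs(d,(172,150,100),(180,255,255))[2])
    m,l,b=blobs(d,(22,200,90),(34,255,255),15);print('yel',b)
    m,l,b=blobs(d,(105,150,50),(125,255,255),30);print('blue',b)
    a=(170,95,180,120) if n=='side' else (260,120,140,130)
    x,y,w,h=a
    cv2.imwrite(f'pics/{n}z.png',cv2.resize(d['color'][y:y+h,x:x+w,::-1],None,fx=4.4,fy=4.4,interpolation=cv2.INTER_CUBIC))
E
```

```text
scene red [(1, (np.float64(323.8), np.float64(180.6)), [322, 179, 4, 4, 13]), (2, (np.float64(225.5), np.float64(249.3)), [223, 247, 6, 5, 22])] []
yel []
blue [(1, (np.float64(205.7), np.float64(239.3)), [191, 223, 32, 36, 512])]
side red [(1, (np.float64(262.4), np.float64(163.1)), [261, 162, 4, 3, 11]), (2, (np.float64(287.2), np.float64(266.5)), [285, 265, 5, 4, 18])] []
yel [(9, (np.float64(234.9), np.float64(167.9)), [232, 151, 7, 37, 177])]
blue [(1, (np.float64(254.4), np.float64(278.5)), [249, 255, 12, 47, 294])]
```

View pics/sidez.png

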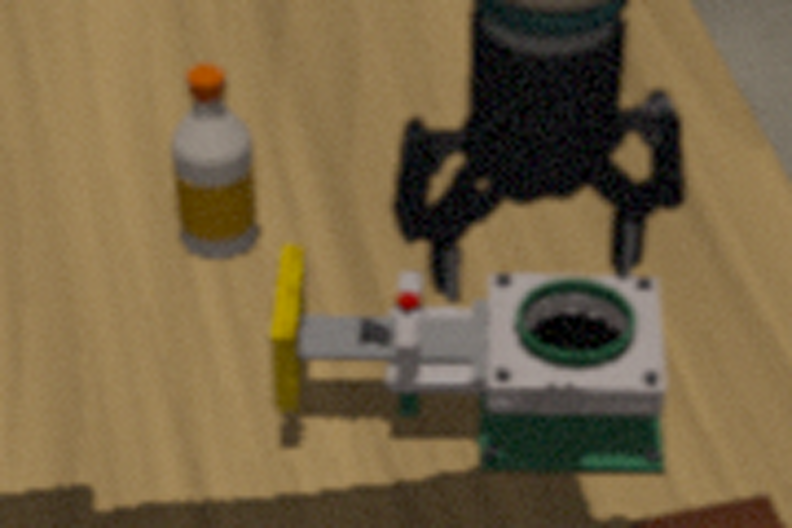

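View pics/scenez.png

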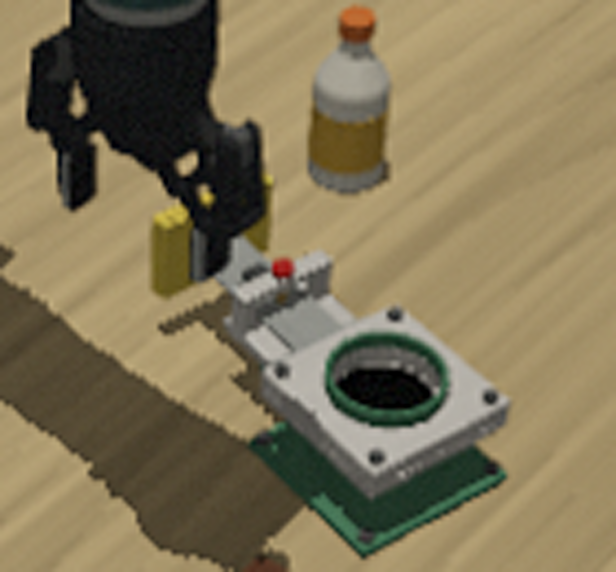

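```bash
python3 - <<'E'
from h import *
a=get_image('scene');b=get_image('side')
print('ycap',tri(a,(323.8,180.6),b,(262.4,163.1)))
print('bcap',tri(a,(225.5,249.3),b,(287.2,266.5)))
print('tcp proj',proj(b,read_state()['eef_pos']))
for d,n in((b,'side'),):
    for lo,hi in(((20,150,60),(36,255,255)),):
        m,l,bl=blobs(d,lo,hi,15)
        for i,c,st in bl:
            if abs(c[0]-235)<10:
                cn=cv2.findContours((l==i).astype(np.uint8),0,2)[0][0];print(st,cv2.approxPolyDP(cn,1.5,True).tolist(),cv2.minAreaRect(cn))
E
```

```text
ycap (array([618.9136254 , 176.57547836,  89.62763732]), np.float64(1.2671507415097318))
bcap (array([ 599.78948812, -187.87768257,   90.21024827]), np.float64(1.095304115162304))
tcp proj [290.36599769 171.16652682]
[231, 150, 8, 39, 248] [[[234, 150]], [[231, 166]], [[233, 188]], [[238, 188]], [[238, 177]], [[236, 175]], [[238, 150]]] ((234.5, 169.0), (38.0, 7.0), 90.0)
```

```bash
python3 - <<'E'
from h import *
a=get_image('scene');b=get_image('side')
z=lambda u,v:(170+u/4.4,95+v/4.4)
zs=lambda u,v:(260+u/4.4,120+v/4.4)
P=lambda n,x:print(n,np.round(x,1))
ft=onz(b,z(281,247),100);fn=onz(b,z(272,338),100);rt=onz(b,z(303,247),100);rn=onz(b,z(297,338),100)
P('front far',ft);P('front near',fn);P('rear far',rt);P('rear near',rn);print(np.linalg.norm(ft-fn))
for n,(c,co) in {'side':(b,z(577,322)),'scene':(a,zs(388,379))}.items():
    C=onz(c,co,82);P('collar '+n,C)
    cap=np.array([618.9,176.6]);v=C[:2]-cap;print(np.linalg.norm(v),np.degrees(np.arctan2(v[1],v[0])))
print('bolts side');B=[onz(b,z(*p),70) for p in((503,281),(645,284),(503,375),(651,379))]
for q in B:P('',q)
P('mean',np.mean(B,0))
B=[onz(a,zs(*p),70) for p in((281,370),(395,314),(490,397),(377,457))]
for q in B:P('scene',q)
P('mean',np.mean(B,0))
P('glue cap',onz(b,z(206,80),138)[:3]);P('glue scene',onz(a,zs(357,20),138))
P('glue base',onz(b,z(218,235),5))
E
```

```text
front far [548.4 233.1 100. ]
front near [528.6 146.9 100. ]
rear far [562.2 230.2 100. ]
rear near [543.5 143.7 100. ]
88.49332272285886
collar side [721.5 143.   82. ]
107.97497696863637 -18.123737896107034
collar scene [729.2 143.9  82. ]
115.03612542452437 -16.504212789807678
bolts side
 [689.1 205.9  70. ]
 [779.2 184.   70. ]
 [667.5 117.1  70. ]
 [756.8  94.5  70. ]
mean [723.2 150.4  70. ]
scene [667.6 116.8  70. ]
scene [689.9 206.7  70. ]
scene [779.4 183.8  70. ]
scene [757.9  95.6  70. ]
mean [723.7 150.7  70. ]
glue cap [522.1 372.8 138. ]
glue scene [527.6 373.9 138. ]
glue base [521.6 374.1   5. ]
```

Bolts in both views agree: gate origin is (723.5,150.5) and yaw is −13.9°. From this the cap should be at (620.6,176), and I measured (619,176.6). The face centre comes out at (539,196). I'll shut the fingers, turn the jaws along the handle's width, and stand off in front of it.

Request:
servo_tool([
  {"dx":-4,"dy":5,"az":0.12,"claw":1},
  {"dx":-7,"dy":9,"az":0.24,"claw":1},
  {"dx":-10,"dy":13,"az":0.36,"claw":1},
  {"dx":-12,"dy":16,"az":0.48,"claw":1},
  {"dx":-14,"dy":19,"az":0.6,"claw":1},
  {"dx":-15.5,"dy":20.7,"az":0.72,"claw":1},
  {"dx":-15.5,"dy":20.7,"az":0.84,"claw":1},
  {"dx":-15.5,"dy":20.7,"az":0.96,"claw":1},
])

```text
invalid input at $.increments[0]: expected keys dx, dy, dz, ax, ay, az, claw
```

Request:
servo_tool([
  {"az":0.12,"claw":1},
  {"az":0.24,"claw":1},
  {"az":0.37,"claw":1},
  {"az":0.37,"claw":1},
])

```text
invalid input at $.increments[0]: expected keys dx, dy, dz, ax, ay, az, claw
```

```bash
python3 - <<'E'
from h import *
s=read_state();print({k:s[k] for k in('clock','qpos','eef_pos','tool_rot','force','width')})
d=get_image('side');cv2.imwrite('pics/side1.png',d['color'][:,:,::-1])
d=get_image('scene');cv2.imwrite('pics/scene1.png',d['color'][:,:,::-1])
E
```

```text
{'clock': 0.4, 'qpos': array([-0.06578758,  0.62852542,  0.03849113,  1.51750244, -0.02699586,
        0.99628608, -0.01999563]), 'eef_pos': array([6.49943115e+02, 2.02448750e-02, 2.05899072e+02]), 'tool_rot': array([-1.57099999e+00,  2.67482618e-05, -1.57082228e+00]), 'force': array([ 0.17381725, -1.14386533, -0.19674316]), 'width': 85.70265508087728}
```

View pics/side1.png

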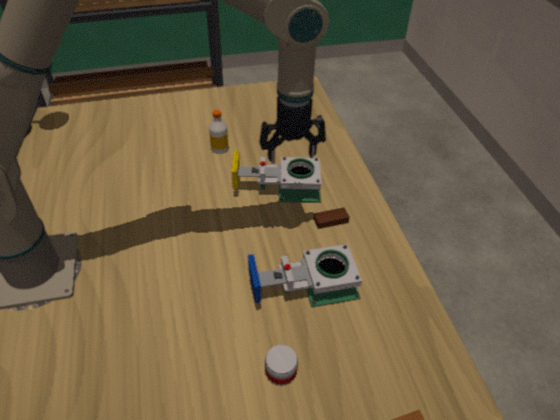

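View pics/scene1.png

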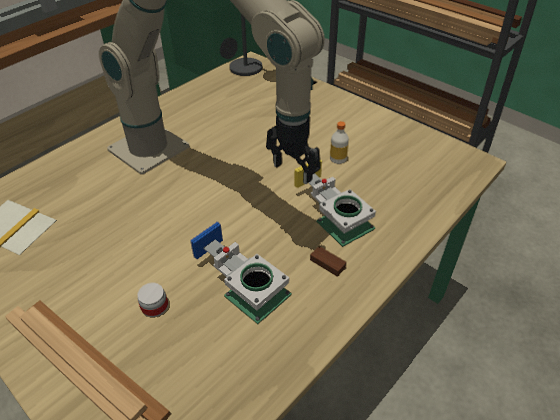

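The calls were refused because every key is required, so nothing moved: both views are unchanged, with the handle still at (236,170) in the side view. I'll resend with all keys.

Request:
servo_tool([
  {"dx":-4,"dy":5,"dz":0,"ax":0,"ay":0,"az":0.12,"claw":1},
  {"dx":-7,"dy":9,"dz":0,"ax":0,"ay":0,"az":0.24,"claw":1},
  {"dx":-10,"dy":13,"dz":0,"ax":0,"ay":0,"az":0.36,"claw":1},
  {"dx":-12,"dy":16,"dz":0,"ax":0,"ay":0,"az":0.48,"claw":1},
  {"dx":-14,"dy":19,"dz":0,"ax":0,"ay":0,"az":0.6,"claw":1},
  {"dx":-15.5,"dy":20.7,"dz":0,"ax":0,"ay":0,"az":0.72,"claw":1},
  {"dx":-15.5,"dy":20.7,"dz":0,"ax":0,"ay":0,"az":0.84,"claw":1},
  {"dx":-15.5,"dy":20.7,"dz":0,"ax":0,"ay":0,"az":0.96,"claw":1},
])

```text
clock: 1.17
eef_pos: [492.2, 211.6, 206.6]
tool_rot: [-1.569, 0.002, -0.597]
force: [0.4, -0.6, 0.2]
width: -0.4
```

Request:
servo_tool([
  {"dx":0,"dy":0,"dz":0,"ax":0,"ay":0,"az":0.12,"claw":1},
  {"dx":0,"dy":0,"dz":0,"ax":0,"ay":0,"az":0.24,"claw":1},
  {"dx":0,"dy":0,"dz":0,"ax":0,"ay":0,"az":0.37,"claw":1},
  {"dx":0,"dy":0,"dz":0,"ax":0,"ay":0,"az":0.37,"claw":1},
  {"dx":0,"dy":0,"dz":0,"ax":0,"ay":0,"az":0.37,"claw":1},
])

```text
clock: 1.58
eef_pos: [495.1, 206.9, 206.1]
tool_rot: [-1.571, 0.0, -0.244]
force: [-0.3, -0.8, 0.4]
width: 0.1
```

```bash
python3 - <<'E'
from h import *
s=read_state();print({k:s[k] for k in('clock','qpos','eef_pos','tool_rot','force','width')})
d=get_image('side');cv2.imwrite('pics/side2.png',d['color'][:,:,::-1])
d=get_image('scene');cv2.imwrite('pics/scene2.png',cv2.resize(d['color'][60:260,200:400,::-1],None,fx=3,fy=3))
E
```

```text
{'clock': 1.5833, 'qpos': array([-0.21642687,  0.48225475, -0.3384776 ,  1.82792452,  0.2034119 ,
        0.86515152,  0.67485252]), 'eef_pos': array([495.14665867, 206.87468107, 206.07569224]), 'tool_rot': array([-1.57052114e+00,  4.59007252e-05, -2.44245908e-01]), 'force': array([-0.28081055, -0.75889248,  0.39182403]), 'width': 0.09938538978447256}
```

View pics/side2.png

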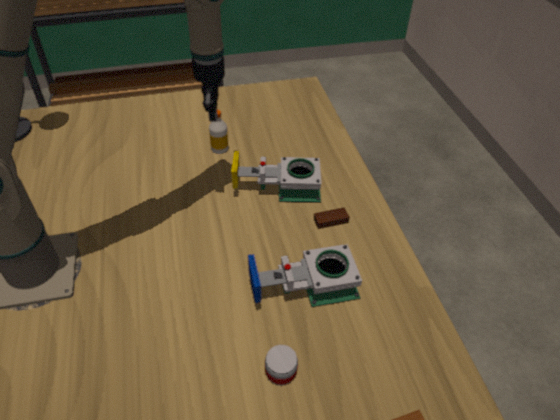

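View pics/scene2.png

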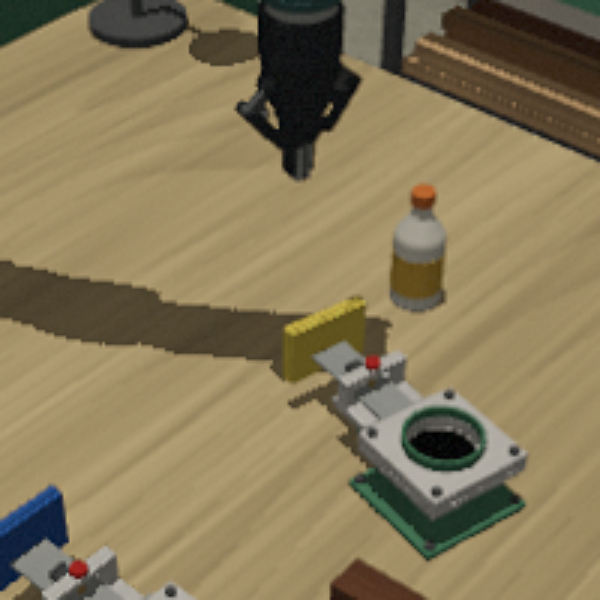

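The side view shows the gripper with shut fingers at about (211,115), in front of the handle at (236,170). In the scene crop the handle is clear at (325,338) and the glue is well away at (418,270). Next I'll descend.

Request:
servo_tool([
  {"dx":0,"dy":0,"dz":-4,"ax":0,"ay":0,"az":0,"claw":1},
  {"dx":0,"dy":0,"dz":-8,"ax":0,"ay":0,"az":0,"claw":1},
  {"dx":0,"dy":0,"dz":-11,"ax":0,"ay":0,"az":0,"claw":1},
  {"dx":0,"dy":0,"dz":-13.5,"ax":0,"ay":0,"az":0,"claw":1},
  {"dx":0,"dy":0,"dz":-15,"ax":0,"ay":0,"az":0,"claw":1},
  {"dx":0,"dy":0,"dz":-15,"ax":0,"ay":0,"az":0,"claw":1},
  {"dx":0,"dy":0,"dz":-15,"ax":0,"ay":0,"az":0,"claw":1},
])

```text
clock: 2.27
eef_pos: [494.7, 207.0, 55.6]
tool_rot: [-1.572, 0.001, -0.242]
force: [-0.2, -0.2, 0.9]
width: -0.0
```

```bash
python3 - <<'E'
from h import *
s=read_state();print({k:s[k] for k in('clock','eef_pos','force')})
d=get_image('side');cv2.imwrite('pics/side3.png',cv2.resize(d['color'][60:230,150:350,::-1],None,fx=3,fy=3))
E
```

```text
{'clock': 2.2667, 'eef_pos': array([494.65165199, 206.99966134,  55.60324454]), 'force': array([-0.18039658, -0.23646043,  0.86519513])}
```

View pics/side3.png

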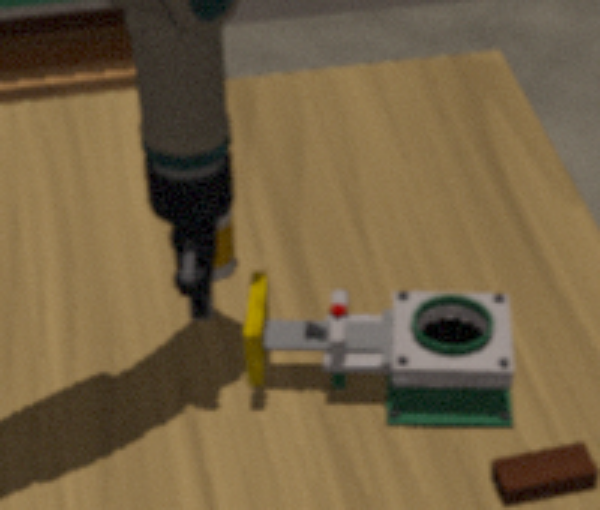

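In the crop the fingertips, at (200,310), are in front of the handle's mid-width at (257,325). Now I'll push along (0.971,−0.240).

Request:
servo_tool([
  {"dx":0.97,"dy":-0.24,"dz":0,"ax":0,"ay":0,"az":0,"claw":1},
  {"dx":1.94,"dy":-0.48,"dz":0,"ax":0,"ay":0,"az":0,"claw":1},
  {"dx":2.72,"dy":-0.67,"dz":0,"ax":0,"ay":0,"az":0,"claw":1},
  {"dx":3.3,"dy":-0.82,"dz":0,"ax":0,"ay":0,"az":0,"claw":1},
  {"dx":3.88,"dy":-0.96,"dz":0,"ax":0,"ay":0,"az":0,"claw":1},
  {"dx":4.47,"dy":-1.1,"dz":0,"ax":0,"ay":0,"az":0,"claw":1},
  {"dx":5.05,"dy":-1.25,"dz":0,"ax":0,"ay":0,"az":0,"claw":1},
  {"dx":5.05,"dy":-1.25,"dz":0,"ax":0,"ay":0,"az":0,"claw":1},
])

```text
clock: 2.98
eef_pos: [543.8, 195.0, 56.2]
tool_rot: [-1.572, 0.004, -0.241]
force: [-5.3, 1.2, 4.4]
width: 0.1
```

```bash
python3 - <<'E'
from h import *
s=read_state();print({k:s[k] for k in('clock','eef_pos','force')})
d=get_image('side');cv2.imwrite('pics/side4.png',cv2.resize(d['color'][60:230,150:350,::-1],None,fx=3,fy=3))
E
```

```text
{'clock': 2.9833, 'eef_pos': array([543.82071272, 194.96124127,  56.17310247]), 'force': array([-5.329986  ,  1.17610924,  4.4427034 ])}
```

View pics/side4.png

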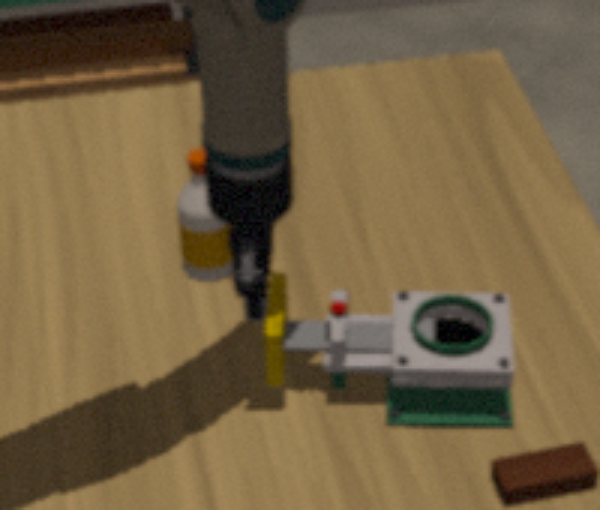

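The fingertips are on the front face at crop (258,305), the handle has moved in by about 16 mm, and the force is about 5 N, as expected from the spring.

Request:
servo_tool([
  {"dx":0.58,"dy":-0.14,"dz":0,"ax":0,"ay":0,"az":0,"claw":1},
  {"dx":1.16,"dy":-0.29,"dz":0,"ax":0,"ay":0,"az":0,"claw":1},
  {"dx":1.75,"dy":-0.43,"dz":0,"ax":0,"ay":0,"az":0,"claw":1},
  {"dx":2.33,"dy":-0.58,"dz":0,"ax":0,"ay":0,"az":0,"claw":1},
  {"dx":2.91,"dy":-0.72,"dz":0,"ax":0,"ay":0,"az":0,"claw":1},
  {"dx":3.3,"dy":-0.82,"dz":0,"ax":0,"ay":0,"az":0,"claw":1},
  {"dx":3.69,"dy":-0.91,"dz":0,"ax":0,"ay":0,"az":0,"claw":1},
  {"dx":3.69,"dy":-0.91,"dz":0,"ax":0,"ay":0,"az":0,"claw":1},
])

```text
clock: 3.7
eef_pos: [579.8, 186.2, 55.8]
tool_rot: [-1.572, 0.005, -0.241]
force: [-8.1, 2.9, 5.5]
width: -0.2
```

Force is about 8.5 N along the slide at roughly 54 mm, as the spring predicts. I'll continue in small steps to the stop.

Request:
servo_tool([
  {"dx":0.2,"dy":-0.05,"dz":0,"ax":0,"ay":0,"az":0,"claw":1},
  {"dx":0.4,"dy":-0.1,"dz":0,"ax":0,"ay":0,"az":0,"claw":1},
  {"dx":0.6,"dy":-0.15,"dz":0,"ax":0,"ay":0,"az":0,"claw":1},
  {"dx":0.6,"dy":-0.15,"dz":0,"ax":0,"ay":0,"az":0,"claw":1},
])

```text
clock: 4.03
eef_pos: [584.1, 185.1, 55.8]
tool_rot: [-1.573, 0.008, -0.24]
force: [-9.1, 2.8, 6.5]
width: 0.0
```

Request:
servo_tool([
  {"dx":0.15,"dy":-0.04,"dz":0,"ax":0,"ay":0,"az":0,"claw":1},
  {"dx":0.3,"dy":-0.07,"dz":0,"ax":0,"ay":0,"az":0,"claw":1},
  {"dx":0.4,"dy":-0.1,"dz":0,"ax":0,"ay":0,"az":0,"claw":1},
  {"dx":0.4,"dy":-0.1,"dz":0,"ax":0,"ay":0,"az":0,"claw":1},
])

```text
clock: 4.37
eef_pos: [583.9, 185.0, 55.8]
tool_rot: [-1.575, 0.014, -0.238]
force: [-18.1, 3.5, 13.4]
width: -0.1
```

Request:
servo_tool([
  {"dx":0.2,"dy":-0.05,"dz":0,"ax":0,"ay":0,"az":0,"claw":1},
  {"dx":0.3,"dy":-0.07,"dz":0,"ax":0,"ay":0,"az":0,"claw":1},
  {"dx":0.3,"dy":-0.07,"dz":0,"ax":0,"ay":0,"az":0,"claw":1},
])

```text
clock: 4.62
eef_pos: [583.8, 185.0, 55.7]
tool_rot: [-1.576, 0.019, -0.238]
force: [-23.9, 4.5, 18.2]
width: 0.0
```

```bash
python3 - <<'E'
from h import *
s=read_state();print({k:s[k] for k in('clock','eef_pos','force')})
d=get_image('side');cv2.imwrite('pics/side5.png',cv2.resize(d['color'][100:230,190:350,::-1],None,fx=4.4,fy=4.4,interpolation=cv2.INTER_CUBIC))
E
```

```text
{'clock': 4.6167, 'eef_pos': array([583.80219991, 184.98626697,  55.74323616]), 'force': array([-23.91528301,   4.46072974,  18.24606916])}
```

View pics/side5.png

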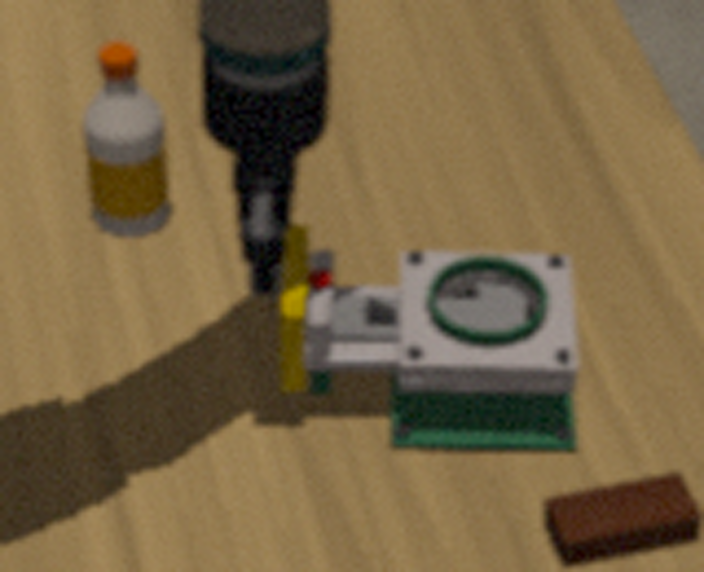

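The TCP stalled at 583.8 mm while the force rose from 9 to 24 N. The handle at crop (293,305) is nearly against the bridge and cap at (320,280), so this is the end stop. I'll let go by moving straight back.

Request:
servo_tool([
  {"dx":-0.97,"dy":0.24,"dz":0,"ax":0,"ay":0,"az":0,"claw":1},
  {"dx":-1.94,"dy":0.48,"dz":0,"ax":0,"ay":0,"az":0,"claw":1},
  {"dx":-2.91,"dy":0.72,"dz":0,"ax":0,"ay":0,"az":0,"claw":1},
  {"dx":-4.85,"dy":1.2,"dz":0,"ax":0,"ay":0,"az":0,"claw":1},
  {"dx":-6.8,"dy":1.68,"dz":0,"ax":0,"ay":0,"az":0,"claw":1},
  {"dx":-8.7,"dy":2.2,"dz":0,"ax":0,"ay":0,"az":0,"claw":1},
  {"dx":-10.7,"dy":2.6,"dz":0,"ax":0,"ay":0,"az":0,"claw":1},
  {"dx":-10.7,"dy":2.6,"dz":0,"ax":0,"ay":0,"az":0,"claw":1},
])

```text
clock: 5.33
eef_pos: [484.5, 209.0, 56.1]
tool_rot: [-1.572, 0.003, -0.237]
force: [-1.2, 1.0, -0.6]
width: -0.0
```

Request:
servo_tool([
  {"dx":0,"dy":0,"dz":3,"ax":0,"ay":0,"az":0,"claw":1},
  {"dx":0,"dy":0,"dz":6,"ax":0,"ay":0,"az":0,"claw":1},
  {"dx":0,"dy":0,"dz":9,"ax":0,"ay":0,"az":0,"claw":1},
  {"dx":0,"dy":0,"dz":12,"ax":0,"ay":0,"az":0,"claw":1},
  {"dx":0,"dy":0,"dz":14,"ax":0,"ay":0,"az":0,"claw":1},
  {"dx":0,"dy":0,"dz":14,"ax":0,"ay":0,"az":0,"claw":1},
  {"dx":0,"dy":0,"dz":14,"ax":0,"ay":0,"az":0,"claw":1},
])

```text
clock: 5.92
eef_pos: [490.2, 208.1, 197.4]
tool_rot: [-1.569, -0.003, -0.242]
force: [-0.6, 0.2, -0.6]
width: 0.3
```

```bash
python3 - <<'E'
from h import *
s=read_state();print({k:s[k] for k in('clock','eef_pos','force')})
a=get_image('scene');d=get_image('side');cv2.imwrite('pics/side6.png',cv2.resize(d['color'][100:230,190:350,::-1],None,fx=4.4,fy=4.4,interpolation=cv2.INTER_CUBIC))
cv2.imwrite('pics/scene6.png',a['color'][:,:,::-1])
for n,c in(('scene',a),('side',d)):
    print(n,'red',blobs(c,(0,180,100),(5,255,255))[2]);print('blue',blobs(c,(105,150,50),(125,255,255),30)[2])
print(blobs(d,(20,150,60),(36,255,255),60)[2])
E
```

```text
{'clock': 5.9167, 'eef_pos': array([490.24592472, 208.08270079, 197.40071779]), 'force': array([-0.56271981,  0.22534671, -0.56484906])}
scene red [(1, (np.float64(323.6), np.float64(180.4)), [322, 179, 4, 4, 15]), (2, (np.float64(225.5), np.float64(249.3)), [223, 247, 6, 5, 22])]
blue [(1, (np.float64(205.7), np.float64(239.4)), [191, 223, 31, 36, 513])]
side red [(1, (np.float64(262.3), np.float64(163.0)), [261, 162, 4, 3, 9]), (2, (np.float64(287.3), np.float64(266.4)), [285, 265, 5, 4, 17])]
blue [(1, (np.float64(254.3), np.float64(278.4)), [249, 255, 12, 47, 287])]
[(9, (np.float64(218.8), np.float64(142.2)), [210, 135, 18, 15, 179]), (10, (np.float64(247.4), np.float64(169.0)), [244, 150, 8, 40, 244])]
```

View pics/side6.png

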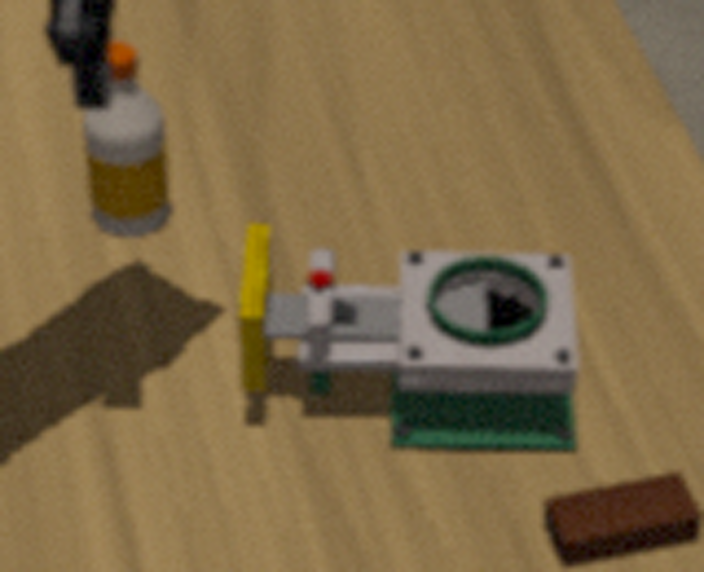

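View pics/scene6.png

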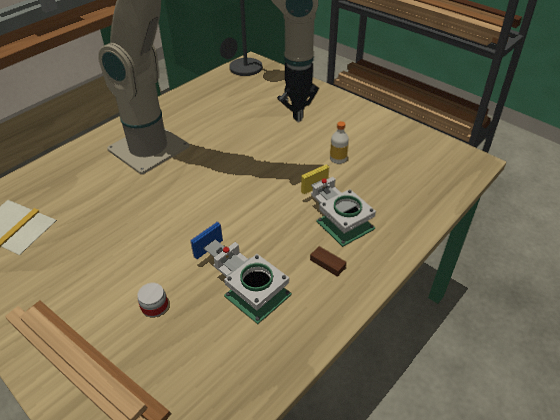

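The handle moved 12.9 px in the side view (234.5→247.4, now at crop (255,305)). At about 2.8 mm/px that is roughly 35 mm, and the port is half covered. The yellow cap is back at its rest pixel, the blue handle hasn't changed, and the robot is clear.

```bash
python3 - <<'E'
from h import *
d=get_image('side')
p=onz(d,(234.5,169),80);q=onz(d,(247.4,169),80);print('travel',np.linalg.norm(q-p))
print(blobs(d,(20,150,60),(36,255,255),60)[2]);print(finish_job())
E
```

```text
travel 35.7073601535403
[(7, (np.float64(218.8), np.float64(142.2)), [210, 136, 18, 13, 175]), (8, (np.float64(247.3), np.float64(168.9)), [244, 150, 8, 40, 240])]
the job is handed in; nothing more can be done
None
```

The yellow dust port is set to half, and I've handed the job in; `finish_job()` gives no verdict. I pushed the front of the yellow handle with shut fingertips to its end stop. The tool stopped advancing there while the force along the slide rose from about 9 to 24 N. I then backed straight off and raised the arm clear.

**Last checks:**
- **Slide:** it sits about 35.7 mm in, measured from the side camera, against 35 mm for the latch. It stayed there between two later pictures, and the port opening looks half covered.
- **Pin and blue gate:** the yellow pin cap is back at its rest position and the blue handle is unchanged, both within 0.2 pixels.
- **Loose things:** the glue, wax tin and offcut look undisturbed in the pictures; I did not re-measure them.
- **Time and contact:** the job took about 6 s, with the robot touching nothing at the end.

**Problems and disagreements:**
- My first two move calls were refused because keys were missing, and nothing moved.
- The collar circle gave a gate direction 2–4° off the one from the bolts. I used the bolts because both cameras agreed on them.

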